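Open the top half of the stock cupboard's split door

ROBOT

A 7-joint arm with a two-finger parallel gripper is mounted at the origin on the work surface. World frame = base frame: x ahead of the robot, y to its left, z up, the work surface at z = 0. Lengths are in mm, angles in rad, forces in N, time in s.
With the tool pointing down it reaches from about 425 to 825 mm from the base axis. Payload 3.6 kg.
Tool frame: the origin (TCP) lies midway between the tips of the shut fingers; the grasp point (between the pads) lies behind it (env.hold_point_z is the z of the grasp point in the tool frame, in mm); z points along the fingers, y is the line along which they close (so a half turn about z gives the same grasp; the last joint's range is limited). The gripper opens to 85 mm and grips with 20 to 120 N. Pads are 22 mm wide; open, the fingers measure 114 mm over their backs; the gripper's body (76 mm by 85 mm) begins 54 mm behind the grasp point. The pads swing forward as they close: fully open they stand 13 mm farther back than shut.
Start: joints at [1.25, 0.615, -0.013, 1.423, 0.008, 1.103, -0.04], TCP at [188.868, -621.926, 231.297] pointing down, gripper open.
Joint ranges: [-3.12, 3.12], [-0.3, 2.06], [-1.34, 1.32], [0.26, 2.42], [-1.36, 4.5], [0.01, 1.98], [-2.84, 2.84]. Speed limits (rad/s): [2.79, 2.79, 3.14, 3.14, 3.14, 3.14, 3.14].

INTERFACE

Orientations are given as a rotation vector (axis times angle).
In Python, from workcell import readout, imaging, ticket, env gives the robot as it stands.
- The arm moves only by the shell command python3 -m creep 'ROWS' [FORCE]. ROWS is JSON, a list that holds one entry, the list of rows, each a list of 5 numbers: the shift along the tool's x, y, z in m, then the turn about the tool's z in rad, then the opening, from 0 (shut) to 1 (fully open). A call has 1 to 12 rows; each row is the pose to reach, as a shift and turn from the pose commanded when the call began, along the tool's axes at that moment; what a row does not reach only later rows make up. A row lasts 1/8 s, in which the tool goes at most 62.5 mm and 10.7 degrees, less where a joint would pass 70% of its speed; a pose out of reach is approached as far as the arm can. A call with a gripper value outside its range is refused whole. The fingers move at their own pace and stop on an object; FORCE is the grip in N (left out, the last holds). Time passes only in rows, so rows that repeat a pose let the fingers close. It gives the time, the measured TCP pose, the force, the opening and the grip force at its end, in the units of the state.
- readout.read_state(): the state, without advancing time (a new reading comes with each control period).
- imaging.camera(name): name is "scene" or "top" or "wrist"; returns the picture (420x560x3 uint8, red, green, blue); there is no depth.
- imaging.camera_model(name): a dict with "vertical_fov" (degrees; the focal length in pixels is half the picture's height over the tangent of half this angle, whatever the lens; pixels are square), "cx", "cy" (the principal point, pixels), "cam_to_world" (4x4, takes a point from camera to world coordinates). Camera axes: x right, y down, z forward; pixel columns grow to the right and rows downward; lengths in mm; the calibration is good to about 2 mm. A picture is of the moment at which its call begins: read the wrist's pose just before it. camera_model takes no time and is no camera call; for the wrist camera it gives the pose at the moment of the call.
- ticket.hand_in(): hands the job in; it is judged then, once.
The state is a dict: "time": time; "qpos": joint angles; "qvel": joint speeds; "joint_torque": joint torques, N m; "tcp_pos": TCP position; "orientation": TCP orientation; "ft_force": force on the tool from outside, world axes, zero at the start; "ft_torque": the same for the moment, N m; "opening": finger opening in mm; "finger_force": force on a finger pad.
Only numpy, scipy, OpenCV 4.12 (cv2) and the standard library are available. Lean on these libraries where they do the work, as an engineer would, in place of code of your own. Each camera call takes 0.05 s, during which the arm holds its last target. There are 200 camera calls.

TASK

I need the stones on the upper shelf of the blue stock cupboard: swing the top half of its split door wide open, to a right angle or a little more, and let go so that it stays there. The bottom half must stay bolted, so leave its bolt home, and leave the red cupboard shut.

Things in the scene. Friction and masses are not known exactly. Their poses are not given: they have to be found in the camera images.
- blue_top (a joint): Hinge angle of the blue split door's top leaf, rad: 0 shut, grows as it opens, stop at 1.75; starts at 0 to 0.25. Upright hinge; seen from above the leaf turns clockwise to open. Friction about 0.1 N m, no latch or spring: it stays where left. The leaf (178 wide, 120 high, 12 thick, mm) closes the upper front of a fixed plywood cupboard 200 wide, 130 deep, 300 high.
- blue_handle (a point): Point on the axis of the blue top leaf's brass handle, an upright round bar 12 mm thick, 75 long, standing 35 mm out from the leaf; 25 mm below the bar's top, 265 above the bench, 20 below the leaf's top, 35 below the cupboard's. Axes turn with the leaf: z up, -x out of its outer face, +y towards the hinge. Hinge axis: 35 mm along +x and 150 along +y from the point.
- blue_bolt (a joint): Sliding bolt of the blue bottom leaf, m: 0 home in its keeper, holding that leaf shut; grows to 0.03 as drawn back towards the hinge. A level steel rod, 10 mm thick, on the bottom leaf near its free edge, 115 mm above the bench, with a thumb pin. It is to stay home.
- red_top (a joint): Hinge angle of the top leaf of the red split door, rad: 0 shut, as it starts and is to stay. The red cupboard has the same shape and handle as the blue one and stands beside it, on either side; both fronts face away from the robot and to its right.

How it is judged:
By the outcome, as a careful person would: the job done as asked, in the order asked, and still so for the second after the job is handed in, with the robot touching nothing.
It also fails if it takes over 40 s, if anything falls off the work surface, if the arm or the gripper's body presses on something with over 40 N, if the wrist force passes 120 N, or if a joint passes its speed limit or range.

## Working session

There is one attempt and no reset: what is moved stays moved. The work goes in short steps, Python scripts to look and compute and a shell command to move; the robot and the scene stay as the last step left them, time stands still between calls to the robot, and variables do not carry over. Pictures are saved under pics/ and viewed, at most 10 in all, crops included, and the job is handed in when it is done.

```bash
ls; mkdir -p pics; python3 - <<'E'
from workcell import readout, imaging, env
import cv2,numpy as np
s=readout.read_state();print(s);print(env.hold_point_z)
a=[]
for n in("scene","top"):
    m=imaging.camera_model(n);print(n,m)
    im=imaging.camera(n);cv2.imwrite(f"pics/{n}0.png",im[:,:,::-1])
E
```

```text
pics
{'time': 0.0, 'qpos': array([ 1.24947846,  0.61592822, -0.01262749,  1.42490851,  0.00809143,
        1.1033536 , -0.04038368]), 'qvel': array([ 0.00244364, -0.00065929, -0.00042252,  0.00047455, -0.00073051,
       -0.00013901, -0.00097589]), 'joint_torque': array([-5.07380282e-04, -4.69208443e+01,  2.59308787e-01, -1.71031988e+01,
        9.98702366e-03,  9.63557395e-03, -1.64099134e-06]), 'tcp_pos': array([ 188.66543379, -621.22795114,  230.12905067]), 'orientation': array([-3.10501200e+00, -4.61190640e-01,  6.21631885e-04]), 'ft_force': array([ 0.36396709,  0.78676196, -0.74913313]), 'ft_torque': array([0.03612507, 0.03168543, 0.02446619]), 'finger_force': 0.0, 'opening': 85.24311187419103}
-18.700000000000003
scene {'vertical_fov': 55.766216372420196, 'cx': 278.84297486896014, 'cy': 212.5789437349768, 'cam_to_world': array([[ 6.56723113e-01,  4.61851972e-01, -5.96160641e-01,
         1.09970862e+03],
       [ 7.54120976e-01, -3.97957324e-01,  5.22428484e-01,
        -4.96615081e+02],
       [ 4.03813221e-03, -7.92668105e-01, -6.09640033e-01,
         8.23140261e+02],
       [ 0.00000000e+00,  0.00000000e+00,  0.00000000e+00,
         1.00000000e+00]])}
top {'vertical_fov': 56.33016591453566, 'cx': 277.2244583662282, 'cy': 221.35904846016095, 'cam_to_world': array([[-2.38751279e-02, -9.98035964e-01,  5.79153885e-02,
         4.53657613e+02],
       [-9.99681705e-01,  2.43066757e-02,  6.75827251e-03,
         1.79408995e+01],
       [-8.15272959e-03, -5.77355997e-02, -9.98298619e-01,
         1.18603094e+03],
       [ 0.00000000e+00,  0.00000000e+00,  0.00000000e+00,
         1.00000000e+00]])}
```

View pics/scene0.png

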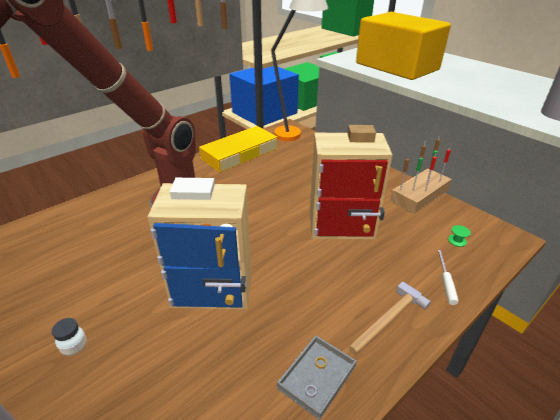

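View pics/top0.png

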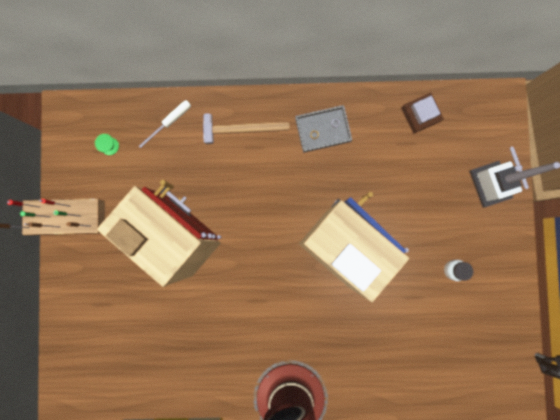

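The scene view shows the blue cupboard at left with its brass handle bar near (220,250). The top view shows it at (357,250), hinge end at about (407,250) and handle at about (366,198). The red cupboard is to the left in the top view.

```bash
python3 - <<'E'
import cv2,numpy as np
t=cv2.imread("pics/top0.png");s=cv2.imread("pics/scene0.png")
a=cv2.resize(t[180:310,295:425],(390,390),interpolation=cv2.INTER_CUBIC)
b=cv2.resize(s[170:310,145:255],(314,400),interpolation=cv2.INTER_CUBIC)[:390]
cv2.imwrite("pics/crop0.png",np.hstack([a,b]))
E
cat > h.py <<'E'
import numpy as np,cv2
from workcell import imaging
def ray(m,u,v):
    T=np.array(m["cam_to_world"]);f=210/np.tan(np.radians(m["vertical_fov"]/2))
    d=T[:3,:3]@np.array([(u-m["cx"])/f,(v-m["cy"])/f,1.]);return T[:3,3],d/np.linalg.norm(d)
def atz(m,u,v,z):
    o,d=ray(m,u,v);return (o+d*(z-o[2])/d[2]).round(1)
def brass(im):
    h=cv2.cvtColor(im,cv2.COLOR_RGB2HSV);return cv2.inRange(h,(15,150,90),(28,255,255))
E
python3 - <<'E'
import cv2,numpy as np
from h import *
for n,(c0,c1,r0,r1) in dict(top=(350,385,180,215),scene=(205,240,228,285)).items():
    m=imaging.camera_model(n);im=cv2.imread(f"pics/{n}0.png")[:,:,::-1]
    k=brass(im)[r0:r1,c0:c1];k=np.ascontiguousarray(k)
    for c in cv2.findContours(k,0,2)[0]: print(n,cv2.contourArea(c),cv2.minAreaRect(c),'+',c0,r0)
m=imaging.camera_model("top")
print("hinge~",atz(m,407,250,285),"handle",atz(m,367,197,285), "freecorner top", atz(m,347,200,300),[atz(m,u,v,300) for u,v in((345,201),(305,241),(373,299),(408,255))])
E
```

```text
scene 124.5 ((15.507694244384766, 22.06153678894043), (31.75288963317871, 7.194014549255371), 82.87498474121094) + 205 228
hinge~ [ 433.2 -270.9  285. ] handle [ 557.1 -184.2  285. ] freecorner top [ 549.7 -135.3  300. ] [array([ 547.5, -130.7,  300. ]), array([459.2, -37.6, 300. ]), array([ 326.3, -185.7,  300. ]), array([ 422.3, -267.8,  300. ])]
```

View pics/crop0.png

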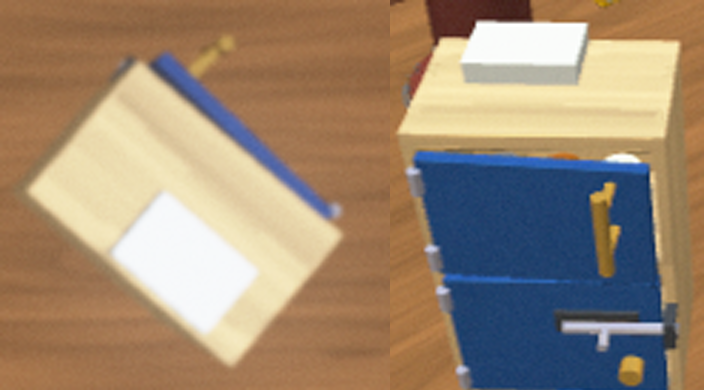

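The crop shows the top leaf slightly ajar. The bar top is at top-view pixel (371,194), and in the scene view the bar runs from (218.6,237.5) to (220.7,266).

```bash
python3 - <<'E'
from h import *
m=imaging.camera_model("top");s=imaging.camera_model("scene")
print("bar top from top",atz(m,371,194,288)," scene top/bot",atz(s,218.6,237.5,290),atz(s,220.7,266.3,215))
print("hinge", atz(m,295+336/3,180+210/3,285))
A=[atz(m,295+u/3,180+v/3,300) for u,v in((137,60),(342,235),(232,366),(24,190))];print(A,[np.linalg.norm(A[i]-A[(i+1)%4]) for i in range(4)])
w=A[0]-A[1];print("front dir",np.degrees(np.arctan2(w[1],w[0])))
E
```

```text
bar top from top [ 563.5 -192.9  288. ]  scene top/bot [ 561.1 -187.3  290. ] [ 565.9 -193.1  215. ]
hinge [ 433.2 -270.9  285. ]
[array([ 550., -121.,  300.]), array([ 414.8, -269.8,  300. ]), array([ 319.7, -184. ,  300. ]), array([454., -33., 300.])] [np.float64(201.04845187168192), np.float64(128.0845423929055), np.float64(202.08287903729007), np.float64(130.23056476879765)]
front dir 47.74164712296001
```

```bash
python3 -m creep '[[[0,0,-0.06,0,0.7],[0,0,-0.11,-0.18,0.7],[0.484,-0.303,-0.11,-2.05,0.7],[0.484,-0.303,-0.11,-2.05,0.7],[0.484,-0.303,-0.11,-2.05,0.7],[0.484,-0.303,-0.11,-2.05,0.7],[0.484,-0.303,-0.11,-2.05,0.7],[0.484,-0.303,-0.11,-2.05,0.7],[0.484,-0.303,-0.11,-2.05,0.7],[0.484,-0.303,-0.11,-2.05,0.7],[0.484,-0.303,-0.11,-2.05,0.7],[0.484,-0.303,-0.11,-2.05,0.7]]]' 40
```

```text
time: 1.6
tcp_pos: [566.3, -184.6, 340.8]
orientation: [-1.195, -2.904, -0.007]
ft_force: [-0.7, -1.0, 0.3]
opening: 60.0
finger_force: 0.0
```

```bash
python3 - <<'E'
from h import *
from workcell import readout
m=imaging.camera_model("wrist");im=imaging.camera("wrist");st=readout.read_state();print(st["tcp_pos"],m["cam_to_world"].round(2).tolist())
t=imaging.camera("top");s=imaging.camera("scene")
np.save("wm.npy",m,allow_pickle=True)
cv2.imwrite("pics/w1.png",im[:,:,::-1]);cv2.imwrite("pics/t1.png",t[:,:,::-1]);cv2.imwrite("pics/s1.png",s[:,:,::-1])
E
```

```text
[ 565.70343386 -186.63419372  340.52109824] [[0.7, 0.68, 0.19, 517.42], [0.71, -0.68, -0.19, -137.87], [0.0, 0.27, -0.96, 483.67], [0.0, 0.0, 0.0, 1.0]]
```

View pics/w1.png

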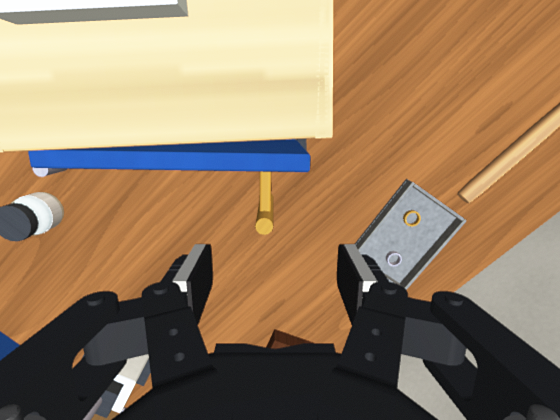

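View pics/s1.png

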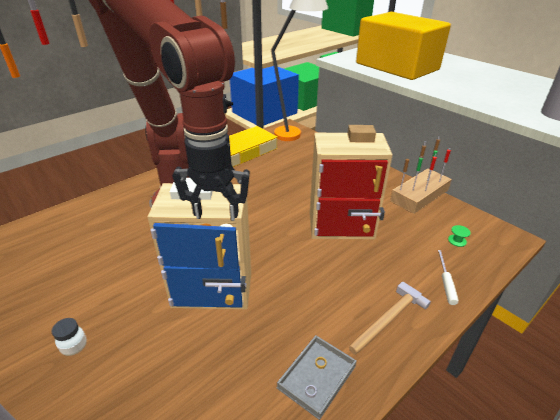

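The wrist view shows the bar's top face at (264,227), between the fingers but nearer the cupboard. The leaf's outer top edge runs from about (31,152) to (310,153), and nothing has been disturbed.

```bash
python3 - <<'E'
from h import *
from scipy.spatial.transform import Rotation as R
from workcell import readout
m=np.load("wm.npy",allow_pickle=True).item()
b=atz(m,264,227,290);p=atz(m,31,152,285);q=atz(m,310,153.5,285)
st=readout.read_state();Rm=R.from_rotvec(st["orientation"]).as_matrix()
print(b,p,q,np.linalg.norm(p-q),np.degrees(np.arctan2(*(q-p)[1::-1])))
print(st["tcp_pos"],Rm.T@(b-st["tcp_pos"]))
x=Rm[:,0];print("tool x yaw",np.degrees(np.arctan2(x[1],x[0])))
E
```

```text
[ 563.5 -191.9  290. ] [ 427.1 -261.3  285. ] [ 550.5 -138.   285. ] 174.44325725002957 44.97677512104784
[ 563.73056764 -191.25675332  340.54333828] [-0.36966104 -0.56983635 50.54339333]
tool x yaw 134.23535434465904
```

```bash
python3 -m creep '[[[0,0,0.03,0,0.7],[0,0,0.06,0,0.7],[0,0,0.09,0,0.7],[0,0,0.09,0,0.7],[0,0,0.09,0,0.3],[0,0,0.09,0,0],[0,0,0.09,0,0],[0,0,0.09,0,0],[0,0,0.09,0,0],[0,0,0.09,0,0]]]' 30
```

```text
time: 3.0
tcp_pos: [564.1, -191.9, 252.7]
orientation: [1.219, 2.893, -0.001]
ft_force: [-1.5, -0.6, 5.6]
opening: 11.1
finger_force: 29.6
```

```bash
python3 -m creep '[[[-0.012,-0.003,0,0.08,0],[-0.0235,-0.007,0,0.16,0],[-0.035,-0.012,0,0.24,0],[-0.0455,-0.018,0,0.32,0],[-0.056,-0.0245,0,0.40,0],[-0.0655,-0.032,0,0.48,0],[-0.075,-0.0405,0,0.56,0],[-0.0835,-0.0495,0,0.64,0],[-0.091,-0.059,0,0.72,0],[-0.0985,-0.0705,0,0.81,0],[-0.0985,-0.0705,0,0.81,0],[-0.0985,-0.0705,0,0.81,0]]]'
```

```text
time: 4.5
tcp_pos: [580.4, -311.5, 252.7]
orientation: [-2.261, -2.178, 0.005]
ft_force: [-6.2, 1.6, 7.5]
opening: 10.9
finger_force: 30.2
```

```bash
python3 -m creep '[[[-0.012,-0.003,0,0.08,0],[-0.0235,-0.007,0,0.16,0],[-0.035,-0.012,0,0.24,0],[-0.0455,-0.018,0,0.32,0],[-0.056,-0.0245,0,0.40,0],[-0.0655,-0.032,0,0.48,0],[-0.075,-0.0405,0,0.56,0],[-0.0835,-0.0495,0,0.64,0],[-0.091,-0.059,0,0.72,0],[-0.0985,-0.0705,0,0.81,0],[-0.0985,-0.0705,0,0.81,0],[-0.0985,-0.0705,0,0.81,0]]]'; python3 - <<'E'
from h import *
s=imaging.camera("scene");t=imaging.camera("top");cv2.imwrite("pics/two.png",np.vstack([s[60:350],t[140:340]])[:,:,::-1])
E
```

```text
time: 6.0
tcp_pos: [507.8, -405.0, 252.7]
orientation: [-2.934, -1.115, 0.0]
ft_force: [-4.1, 3.9, 6.8]
opening: 11.0
finger_force: 30.1
```

View pics/two.png

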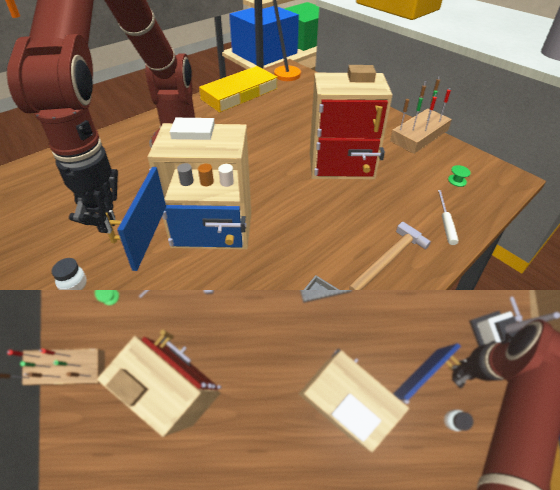

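The door stands at about 95° with the gripper still on the bar; the bottom leaf is bolted and the red cupboard is shut. Releasing and lifting clear.

```bash
python3 -m creep '[[[0,0,0,0,0.3],[0,0,0,0,0.5],[0,0,0,0,0.6],[0,0,0,0,0.6],[0,0,-0.02,0,0.6],[0,0,-0.05,0,0.6],[0,0,-0.09,0,0.6],[0,0,-0.13,0,0.6],[0,0,-0.15,0,0.6],[0,0,-0.15,0,0.6],[0,0,-0.15,0,0.6],[0,0,-0.15,0,0.6]]]'; python3 - <<'E'
from h import *
m=imaging.camera_model("wrist");w=imaging.camera("wrist");s=imaging.camera("scene")
np.save("wm.npy",m,allow_pickle=True)
cv2.imwrite("pics/fin.png",cv2.resize(np.hstack([s[100:400,100:400],w[:300]])[:,:,::-1],(800,279)))
cv2.imwrite("pics/w2.png",w[:,:,::-1])
E
```

```text
time: 7.6
tcp_pos: [508.0, -406.8, 399.6]
orientation: [-2.935, -1.113, 0.003]
ft_force: [-0.1, 0.1, 0.0]
opening: 51.0
finger_force: 0.0
```

View pics/fin.png

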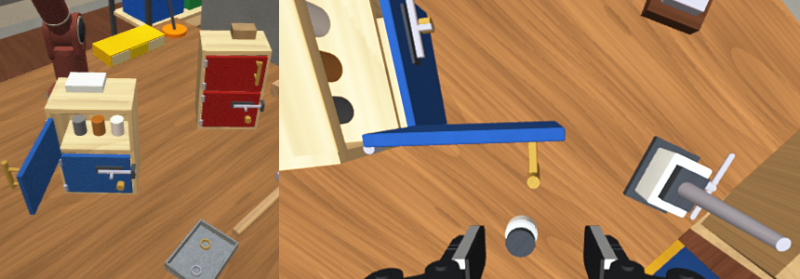

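View pics/w2.png

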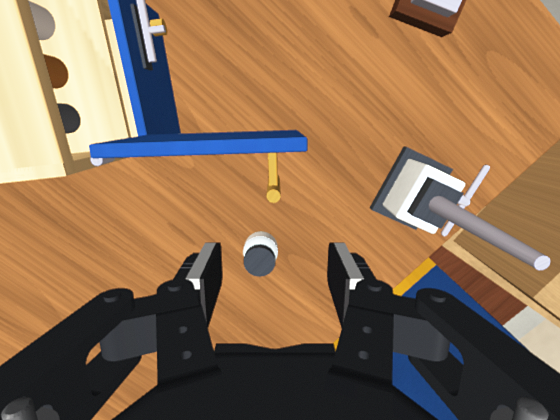

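The wrist view shows the leaf free of the gripper, its outer top edge running from about (91,158) to (307,151) and the bar top at (273,196). I'll check the angle and hand in if it is good.

```bash
python3 - <<'E'
from h import *
m=np.load("wm.npy",allow_pickle=True).item()
p=atz(m,91,158,285);q=atz(m,307,151,285);b=atz(m,273,196,290)
a=np.degrees(np.arctan2(*(q-p)[1::-1]));h=np.degrees(np.arctan2(b[1]+272,b[0]-433))+13.1
print(b,np.linalg.norm(q-p),"opening deg",47.7-a,47.7-h)
# independent front direction: cupboard roof front edge, wrist shot 1
E
```

```text
[ 508.8 -404.7  290. ] 176.35319673881727 opening deg 94.33132813253098 94.8644192109727
```

```bash
python3 -c "
from workcell import ticket;print(ticket.hand_in())"
```

```text
the job is handed in; nothing more can be done
None
```

The blue cupboard's top leaf is open to about 95° and released, staying put with the gripper clear; the bottom leaf's bolt is still home, the red cupboard is shut, and the job was handed in at about 8 s of the 40 s allowed.

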